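Hold a resin flask down in a touch-start shaker

ROBOT

A 7-joint arm with a two-finger parallel gripper is mounted at the origin on the work surface. World frame = base frame: x ahead of the robot, y to its left, z up, the work surface at z = 0. Lengths are in m, angles in degrees, forces in N, time in s.
With the tool pointing down it reaches from about 0.35 to 0.775 m from the base axis. Payload 3.1 kg.
Tool frame: the origin (TCP) lies on the centre line of the jaws, within the pads' length; the fingertips stand 17 mm ahead of it and the grasp point (between the pads) lies 2 mm behind it (robot.tip_reach is the distance from the TCP to the fingertips, in m); z points along the fingers, y is the line along which they close (so a half turn about z gives the same grasp; the last joint's range is limited). The gripper opens to 85 mm and grips with 20 to 120 N. Pads are 22 mm wide; open, the fingers measure 114 mm over their backs; the gripper's body (76 mm by 85 mm) begins 54 mm behind the grasp point. The pads swing forward as they close: fully open they stand 13 mm farther back than shut.
Start: joints at [-78.593, 17.813, 0.802, 86.603, -0.252, 75.585, -1.558], TCP at [0.131, 0.534, 0.248] pointing down, gripper open.
Joint ranges: [-154.91, 154.91], [-16.99, 109.72], [-72.82, 74.43], [7.12, 147.25], [-82.49, 262.49], [11.32, 116.49], [-174.64, 174.64]. Speed limits (degrees/s): [159.86, 159.86, 180, 180, 180, 180, 180].

INTERFACE

Orientations are given as [roll, pitch, yaw] about the fixed x, y, z axes, in that order (R = Rz(yaw) Ry(pitch) Rx(roll)).
In Python, from station import robot, fingers, vision, workorder, recognise gives the robot as it stands. Calls block until the motion is done:
- robot.move_to(position, orientation): joint-space move of the TCP to a pose.
- robot.line_to(position, orientation=None, velocity=0.15, f_stop=None): straight line of the TCP; orientation=None keeps the orientation; velocity is the mean speed in m/s. With f_stop (N) it stops when the force on the tool has changed by that much, and returns True; else False.
- robot.move_j(angles): joint-space move.
- fingers.gripper_to(opening, force=None): opening from 0.0 (shut) to 1.0 (fully open); force is the grip in N (None keeps the last); returns when the fingers have stopped.
- robot.pause(seconds).
- robot.inverse_kinematics(position, orientation): joint angles nearest the present ones, or None.
- vision.grab_frame(name): name is "side" or "top" or "wrist"; returns the picture (480x640x3 uint8, red, green, blue); there is no depth.
- vision.calibration(name): a dict with "mtx" (3x3 intrinsics, pixels), "extrinsics" (4x4, takes a point from world to camera coordinates); the wrist camera has in their place "T_tool_cam" (4x4, takes a point from camera to tool coordinates, whose origin is the TCP and whose axes are the flange's). Camera axes: x right, y up, looking along -z (the intrinsics and any distortion apply to the point x, -y, -z); pixel columns grow to the right and rows downward; lengths in m; the calibration is good to about 2 mm. A picture is of the moment at which its call begins: read the wrist's pose just before it. calibration takes no time and is no camera call.
A pose or a line that the arm cannot do raises robot.PlanningError and nothing moves.
- workorder.close_job(): hands the job in; it is judged then, once.
Trained networks look in the newest picture that a camera, given by its name, has taken for a name from the list of things; names that differ only in an ending like _2 or _b are one class to them, and where a whole thing is asked for, a point or a joint stands for the part that bears it (a point fixed in the world has none). Each returns a list of dicts, best first, with "p" (0 to 1); they miss things now and then, are a little off and sometimes report something else, mostly with a low value. They report only what shows in the picture. A call takes as long as a camera call. They do not tell look-alikes from the thing itself.
- recognise(label, camera): "rect" ([centre column, centre row, width, height] in pixels, round what is visible of it).
Readings, each from a call of its own:
- robot.current_time_s(): time.
- robot.current_joint_positions(): joint angles.
- robot.current_dq(): joint speeds.
- robot.current_joint_torque(): joint torques, N m.
- robot.current_tool_pos(): TCP position.
- robot.current_eef_rot(): TCP orientation.
- robot.current_contact_force(): force on the tool from outside, world axes, zero at the start.
- robot.current_torque(): the same for the moment, N m.
- robot.current_finger_gap(): opening from 0.0 (shut) to 1.0 (fully open).
- robot.current_gripper_force(): force on a finger pad.
Only numpy, scipy, OpenCV 4.12 (cv2) and the standard library are available. Lean on these libraries where they do the work, as an engineer would, in place of code of your own. Each camera call takes 0.05 s, during which the arm holds its last target. There are 200 camera calls.

TASK

Pull the blue-fronted drawer all the way out to its stop, then lift the amber flask with the black cap out of it; leave the other flask standing in its nest and the drawer open. Keep the amber flask upright, carry it to the shaker and press it straight down into the orange sprung ring until the ring is fully down. Finish while still holding the flask down there with the fingers, which must not press on the shaker itself, and do not disturb anything else on the bench.

Things in the scene. Friction and masses are not known exactly. Their poses are not given: they have to be found in the camera images.
- cabinet_drawer0 (a joint): travel of the drawer, m: 0 shut (as it starts), 0.134 at its stop fully out. It slides with about 1 N of friction, stays where it is left. The drawer unit is fixed to the bench: grey, 200 deep (x) x 280 wide x 160 high, with one full-height blue front; a fixed spool 36 high stands on its top, towards the back
- cabinet_drawer0_handle (a point): middle of the drawer's steel bar handle: a round bar 11 mm thick, 120 long, along this frame's y, level, about 122 mm above the bench, 42 mm in front of the blue front, 38 mm below the unit's top. The frame turns with the unit; the drawer opens along this frame's -x
- nest_left_floor (a point): floor centre of the drawer's nest at its +y side (upright black ring, bore 69, 22 high); moves with the drawer, axes as the handle's. Above this floor the drawer's sides reach 116 mm, its front 126. From the nest centre: side wall 64 mm off along y, front's inner face 39, handle bar 102 (both to -x); fully out, the unit's front is 74 mm off to +x
- nest_right_floor (a point): the same for the nest at the -y side, 110 mm from the other
- flask: amber round flask with black cap, loose, about 130 to 250 g, in one or other nest. Origin at the centre of its small flat foot (24 across), z up along its axis. 98 tall; belly a ball of radius 32 centred 30 above the foot; neck 25 across; cap a cylinder 34 across from 72 to 98 above the foot, the place to grip
- other_flask: green round flask with white cap, same shape and size, in the other nest; it stays there
- spring (a joint): how far the shaker's ring is pressed down, m: 0 up, 0.015 fully down at its stop. Spring: 6 N at the top rising to 15 N at the stop; the flask's weight alone does not move it
- shaker: the shaker, fixed to the bench, with its ring: white console 200 x 130, black round turret 100 across under the ring; origin on the bench, the ring's axis 180 mm from it along this frame's -x
- cradle_ring (a point): the shaker's orange ring, moving straight down on its spring. Origin on its axis at its underside, 106 mm above the bench when up; z up. 38 tall, 82 across at the top; its mouth is a cone, 72 across inside narrowing to 52, that centres the flask's belly: a seated flask has its foot about 8 mm above this origin. Nothing else near is taller than 75 mm
- screwdriver: screwdriver about 170 long lying on the bench between drawer unit and shaker; leave alone
- tape: blue tape roll, 64 across, 22 tall, on the bench near the robot; leave alone
- bracket: black printed bracket, 100 x 60, 61 tall, towards one side of the bench; leave alone
- notebook: grey notebook 120 x 85 x 10, towards the other side; leave alone
- resin_bottle: grey resin bottle, 68 across, 170 tall, at a side; leave alone
- parts_cup: red cup 72 across, 75 tall, at a side; leave alone
There are look-alikes about, which are no part of the job. What is shaped like the shaker but purple or red is not meant.

How it is judged:
By the outcome, as a careful person would: the job done as asked, in the order asked, and still so for the second after the job is handed in, while the arm keeps its last pose, push and grip.
It also fails if it takes over 61 s, if anything falls off the work surface, if the arm or the gripper's body presses on something with over 40 N, if the wrist force passes 120 N, or if a joint passes its speed limit or range.

## Working session

There is one attempt and no reset: what is moved stays moved. The work goes in short steps, each a Python script; the robot and the scene stay as the last script left them, time stands still between calls to the robot, and variables do not carry over. Pictures are saved under pics/ and viewed, at most 10 in all, crops included, and the job is handed in when it is done.

```bash
ls; mkdir -p pics; python3 - <<'E'
from station import robot, fingers, vision, workorder, recognise
import cv2, numpy as np
for n in ["top","side","wrist"]:
    im=vision.grab_frame(n); cv2.imwrite(f"pics/{n}0.png",im[:,:,::-1])
    c=vision.calibration(n); print(n,{k:np.round(np.array(v),4).tolist() for k,v in c.items()})
    for l in ["cabinet_drawer0_handle","cabinet_drawer0","cradle_ring","shaker","flask","screwdriver","tape","bracket","notebook","resin_bottle","parts_cup"]:
        print(l,[(round(d["p"],2),np.round(d["rect"]).astype(int).tolist()) for d in recognise(l,n)])
print(robot.current_time_s(),robot.current_eef_rot())
E
```

```text
pics
top {'mtx': [[508.606, 0.0, 319.2009], [0.0, 508.606, 235.3087], [0.0, 0.0, 1.0]], 'extrinsics': [[-0.0017, -0.9999, 0.0165, -0.0092], [0.9878, 0.0009, 0.156, -0.6264], [-0.156, 0.0165, 0.9876, -1.2147], [0.0, 0.0, 0.0, 1.0]]}
cabinet_drawer0_handle [(0.65, [421, 241, 124, 37])]
cabinet_drawer0 [(0.72, [421, 237, 123, 35])]
cradle_ring [(0.91, [127, 196, 40, 35]), (0.86, [220, 263, 35, 35]), (0.69, [227, 398, 37, 37])]
shaker [(0.85, [228, 255, 54, 82]), (0.77, [237, 378, 63, 93]), (0.66, [147, 192, 75, 84])]
flask []
screwdriver [(0.56, [318, 243, 12, 67])]
tape [(0.63, [330, 336, 25, 23])]
bracket [(0.71, [508, 338, 30, 43]), (0.45, [124, 342, 50, 57])]
notebook [(0.83, [124, 341, 52, 58])]
resin_bottle [(0.85, [517, 254, 49, 30])]
parts_cup [(0.9, [109, 275, 35, 32])]
side {'mtx': [[464.4532, 0.0, 324.4811], [0.0, 464.4532, 235.2346], [0.0, 0.0, 1.0]], 'extrinsics': [[-0.9903, -0.1388, 0.0012, 0.6093], [0.0772, -0.5435, 0.8359, -0.1219], [-0.1154, 0.8279, 0.5489, -1.1242], [0.0, 0.0, 0.0, 1.0]]}
cabinet_drawer0_handle [(0.87, [337, 193, 38, 86])]
cabinet_drawer0 [(0.68, [339,
[... 371 characters left out ...]
, 29, 20]), (0.53, [436, 448, 88, 63])]
notebook [(0.69, [436, 448, 91, 64])]
resin_bottle [(0.78, [355, 160, 20, 55]), (0.36, [415, 181, 33, 24])]
parts_cup [(0.92, [330, 436, 48, 61])]
wrist {'mtx': [[428.5288, 0.0, 316.1941], [0.0, 428.5288, 238.7091], [0.0, 0.0, 1.0]], 'T_tool_cam': [[-0.0003, 0.9567, 0.291, 0.0745], [1.0, -0.0001, 0.0011, -0.0004], [0.0011, 0.291, -0.9567, -0.1254], [0.0, 0.0, 0.0, 1.0]]}
cabinet_drawer0_handle []
cabinet_drawer0 []
cradle_ring []
shaker [(0.98, [41, 362, 81, 83])]
flask []
screwdriver []
tape []
bracket [(0.52, [318, 411, 132, 88])]
notebook [(0.57, [318, 413, 140, 93])]
resin_bottle []
parts_cup []
1.8 [-1.79998866e+02  4.00959923e-03  1.66208427e+02]
```

View pics/top0.png

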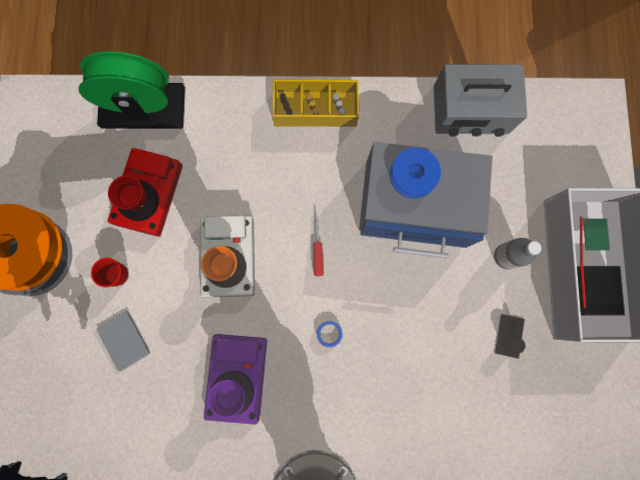

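View pics/side0.png

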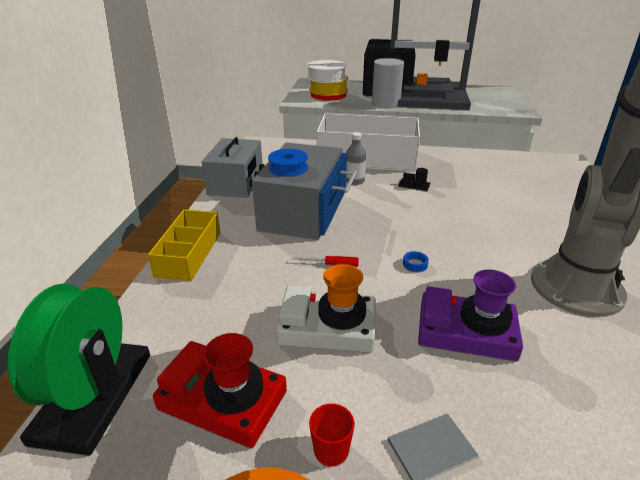

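The shaker candidates in the top view are red (147,192), purple (237,378) and white with an orange ring (228,255). The white one with the orange ring fits the description. The drawer unit is at (425,195), its handle at (421,245). Next I get rough positions and wrist views.

```bash
cat > h.py <<'E'
from station import robot, fingers, vision, workorder, recognise
import cv2, numpy as np
from scipy.spatial.transform import Rotation as Rn
from scipy.optimize import least_squares
def tool_T():
    T=np.eye(4); T[:3,3]=robot.current_tool_pos(); T[:3,:3]=Rn.from_euler('xyz',robot.current_eef_rot(),degrees=True).as_matrix(); return T
def cam(n,T=None):
    c=vision.calibration(n); K=np.array(c["mtx"])
    E=np.array(c["extrinsics"]) if n!="wrist" else np.linalg.inv(T@np.array(c["T_tool_cam"]))
    return K,E
def ray(C,uv):
    K,E=C; d=np.linalg.inv(K)@[uv[0],uv[1],1]; d=E[:3,:3].T@(d*[1,-1,-1]); return -E[:3,:3].T@E[:3,3], d/np.linalg.norm(d)
def proj(C,P):
    K,E=C; p=np.atleast_2d(P)@E[:3,:3].T+E[:3,3]; p=p*[1,-1,-1]; p=p@K.T; return p[:,:2]/p[:,2:]
def at_z(C,uv,z):
    o,d=ray(C,uv); return o+d*(z-o[2])/d[2]
def tri(obs):
    A=np.zeros((3,3));b=np.zeros(3)
    for C,uv in obs:
        o,d=ray(C,uv);M=np.eye(3)-np.outer(d,d);A+=M;b+=M@o
    return np.linalg.solve(A,b)
def snap(name):
    T=tool_T(); im=vision.grab_frame("wrist"); cv2.imwrite(f"pics/{name}.png",im[:,:,::-1]); np.save(f"pics/{name}.npy",T); return cam("wrist",T),im
E
python3 - <<'E'
from h import *
t,s=cam("top"),cam("side")
print("handle ends", at_z(t,(394,250),.122),at_z(t,(447,255),.122))
print("ring",at_z(t,(220,256),.144), tri([(t,(220,256)),(s,(343,273))]))
print("unit corners z.16",[at_z(t,u,.16).round(3) for u in [(375,144),(492,154),(487,236),(362,221)]])
print("side ring",at_z(s,(343,273),.144))
print("console",[at_z(t,u,.04).round(3) for u in [(202,217),(253,217),(254,294),(201,296)]])
E
```

```text
handle ends [ 0.58029971 -0.18288196  0.122     ] [ 0.56857769 -0.306709    0.122     ]
ring [0.56356398 0.21788289 0.144     ] [0.5553621  0.21716252 0.14723543]
unit corners z.16 [array([ 0.825, -0.138,  0.16 ]), array([ 0.802, -0.412,  0.16 ]), array([ 0.608, -0.39 ,  0.16 ]), array([ 0.642, -0.105,  0.16 ])]
side ring [0.54790554 0.21418811 0.144     ]
console [array([0.674, 0.284, 0.04 ]), array([0.674, 0.157, 0.04 ]), array([0.482, 0.151, 0.04 ]), array([0.477, 0.28 , 0.04 ])]
```

```bash
python3 - <<'E'
from h import *
for i,(p,y) in enumerate([((.55,.27,.32),111),((.55,.17,.32),111),((.54,-.20,.33),84.6),((.54,-.29,.33),84.6)]):
    robot.move_to(p,[180,0,y])
    C,im=snap(f"w{i}")
    for l in (["cradle_ring"] if i<2 else ["cabinet_drawer0_handle"]): print(i,[(round(d["p"],2),np.round(d["rect"],1).tolist()) for d in recognise(l,"wrist")])
print(robot.current_time_s())
a=[cv2.imread(f"pics/w{i}.png") for i in range(4)]
cv2.imwrite("pics/m0.png",cv2.resize(np.vstack([np.hstack(a[:2]),np.hstack(a[2:])]),(800,600),interpolation=cv2.INTER_AREA))
E
```

```text
0 [(0.85, [595.5, 70.9, 89.1, 125.2]), (0.61, [289.8, 273.1, 110.5, 109.4])]
1 [(0.97, [341.6, 145.1, 116.3, 120.1]), (0.43, [2.5, 37.6, 4.9, 33.5]), (0.27, [297.4, 437.4, 24.6, 21.9])]
2 [(0.94, [408.9, 251.7, 111.4, 344.9])]
3 [(0.64, [403.6, 162.1, 111.1, 324.1])]
6.3333
```

View pics/m0.png

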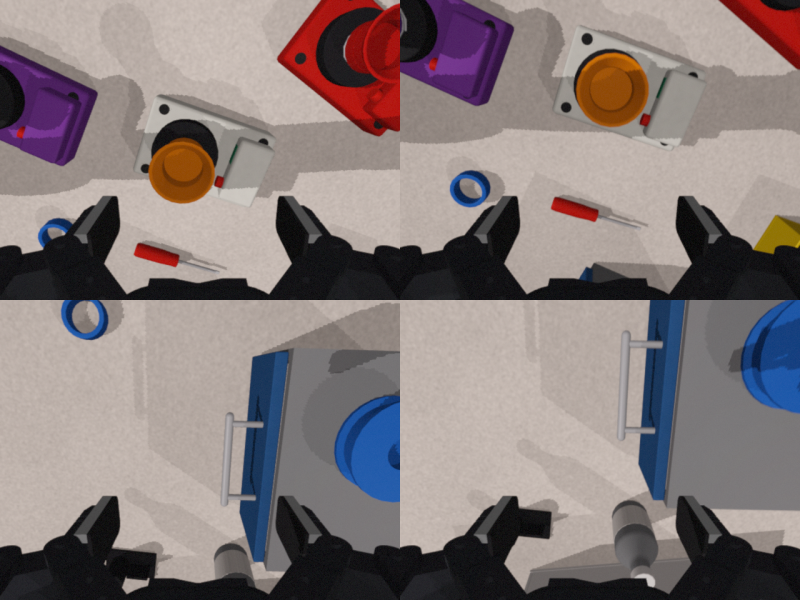

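Panel 1 shows the white shaker with its orange ring at full-frame (290,273), the purple one at left and the red one at right. Panel 2 shows the ring at (340,145). The handle bar runs (366,181)-(360,328) in w2 and (362,51)-(354,224) in w3.

```bash
python3 - <<'E'
from h import *
ims=[cv2.imread(f"pics/w{i}.png") for i in range(4)]
Cs=[cam("wrist",np.load(f"pics/w{i}.npy")) for i in range(4)]
th=np.linspace(0,2*np.pi,180)
hulls=[]
for i in (0,1):
    hsv=cv2.cvtColor(ims[i],cv2.COLOR_BGR2HSV); m=cv2.inRange(hsv,(9,150,60),(20,255,255))
    m=cv2.morphologyEx(m,cv2.MORPH_OPEN,np.ones((3,3)))
    cs,_=cv2.findContours(m,cv2.RETR_EXTERNAL,cv2.CHAIN_APPROX_NONE); c=max(cs,key=cv2.contourArea); h=c[:,0].astype(float)
    print(cv2.boundingRect(c),[(cv2.contourArea(k)) for k in cs][:5]); hulls.append(h)
def res(v):
    r=[]
    for i in (0,1):
        P=np.c_[v[0]+.041*np.cos(th),v[1]+.041*np.sin(th),np.full(180,v[2])]
        p=proj(Cs[i],P); d=np.linalg.norm(p[:,None]-hulls[i][None],axis=2).min(1); r.append(d)
    return np.concatenate(r)
s=least_squares(res,[.556,.217,.144],loss="soft_l1",diff_step=1e-3)
print("ring top",s.x,np.median(res(s.x)))
# handle: refine bar axis pixels by hand-picked guesses
A=tri([(Cs[2],(366,181)),(Cs[3],(362,51))]);B=tri([(Cs[2],(360,328)),(Cs[3],(354,224))])
print(A,B,(A+B)/2)
a=[cv2.resize(ims[2][140:370,280:480],(400,460)),cv2.resize(ims[3][20:250,280:480],(400,460))]
cr=cv2.resize(ims[0][130:360,190:480],None,fx=1,fy=1)
cv2.imwrite("pics/m1.png",np.hstack(a))
cv2.imwrite("pics/m2.png",cv2.resize(cr,None,fx=2,fy=2))
E
```

```text
(237, 220, 106, 105) [8366.5]
(281, 84, 117, 119) [10669.0]
ring top [0.54727357 0.21988044 0.13866775] 0.9961794477601594
[ 0.58197304 -0.1814061   0.12207543] [ 0.56846646 -0.30895238  0.12172193] [ 0.57521975 -0.24517924  0.12189868]
```

View pics/m1.png

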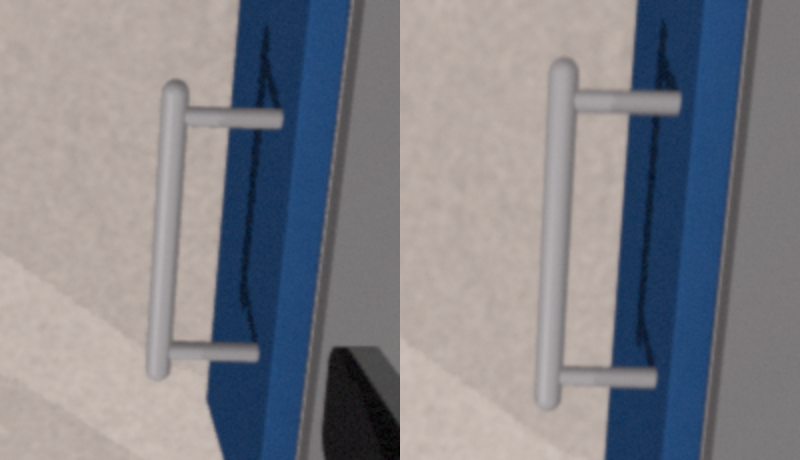

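View pics/m2.png

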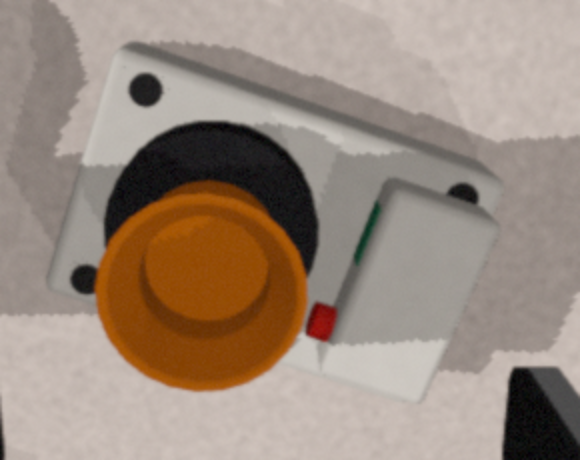

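The white console and orange ring are confirmed as the shaker meant. I grip the bar and pull.

```bash
python3 - <<'E'
from h import *
ims=[cv2.imread(f"pics/w{i}.png") for i in range(2)]
Cs=[cam("wrist",np.load(f"pics/w{i}.npy")) for i in range(2)]
th=np.linspace(0,2*np.pi,180)
for i in (0,1):
    m=cv2.inRange(cv2.cvtColor(ims[i],cv2.COLOR_BGR2HSV),(9,150,60),(20,255,255))
    cs,_=cv2.findContours(m,cv2.RETR_EXTERNAL,cv2.CHAIN_APPROX_NONE); h=max(cs,key=cv2.contourArea)[:,0].astype(float)
    def res(v):
        p=proj(Cs[i],np.c_[v[0]+v[2]*np.cos(th),v[1]+v[2]*np.sin(th),np.full(180,.144)])
        return np.linalg.norm(p[:,None]-h[None],axis=2).min(1)
    s=least_squares(res,[.55,.219,.041],loss="soft_l1",diff_step=1e-3); print("ring",i,s.x,np.median(res(s.x)))
h=np.array([.5752,-.2452,.122]); yaw=-6.0; u=np.array([np.cos(np.radians(yaw)),np.sin(np.radians(yaw)),0])
fingers.gripper_to(.4)
robot.move_to(h+[0,0,.09],[180,0,90+yaw])
robot.line_to(h,velocity=.12,f_stop=8)
print(robot.current_tool_pos(),robot.current_contact_force())
fingers.gripper_to(0,force=50)
p0=np.array(robot.current_tool_pos()); print(p0,robot.current_finger_gap(),robot.current_contact_force())
r=robot.line_to(p0-u*.150,velocity=.08,f_stop=20)
p1=np.array(robot.current_tool_pos()); print(r,p1,(p0-p1)@u,robot.current_contact_force(),robot.current_time_s())
E
```

```text
ring 0 [0.5470726  0.22078199 0.03999535] 0.6024935180043848
ring 1 [0.54685436 0.22059668 0.0398    ] 0.4398786330899255
[ 0.57582089 -0.24596798  0.12321262] [ 0.08696697 -0.90710238 -0.50489845]
[ 0.5752745  -0.24561293  0.12320435] 0.10046615039643872 [-2.09730796  0.70046197  4.79066449]
True [ 0.44214792 -0.22963353  0.12319252] 0.1340676020733278 [ 1.50312513 -0.61783287  0.68594202] 10.25
```

```bash
python3 - <<'E'
from h import *
u=np.array([np.cos(np.radians(-6)),np.sin(np.radians(-6)),0])
p=np.array(robot.current_tool_pos()); r=robot.line_to(p-u*.006,velocity=.03,f_stop=12)
q=np.array(robot.current_tool_pos()); print(r,(p-q)@u,robot.current_contact_force())
fingers.gripper_to(.4); q=np.array(robot.current_tool_pos()); print(q)
robot.line_to([q[0],q[1],.24],velocity=.2)
fingers.gripper_to(.65)
for i,pp in enumerate([(.56,-.19,.33),(.56,-.28,.33)]):
    robot.move_to(pp,[180,0,174]); C,im=snap(f"d{i}")
    for l in ["flask","nest_left_floor","cabinet_drawer0_handle"]: print(i,l,[(round(d["p"],2),np.round(d["rect"],1).tolist()) for d in recognise(l,"wrist")])
a=[cv2.imread(f"pics/d{i}.png") for i in range(2)]
cv2.imwrite("pics/m3.png",cv2.resize(np.hstack(a),(800,300),interpolation=cv2.INTER_AREA))
print(robot.current_time_s())
E
```

```text
True -2.7433779703379694e-05 [ 1.25288303 -0.38629292  1.64671343]
[ 0.4424244  -0.22903307  0.12304103]
0 flask [(0.8, [197.3, 177.8, 76.5, 70.8]), (0.64, [241.3, 176.6, 392.7, 269.8])]
0 nest_left_floor [(0.75, [244.8, 179.3, 391.2, 269.2])]
0 cabinet_drawer0_handle [(0.71, [243.4, 178.8, 395.2, 275.9]), (0.59, [38.9, 245.8, 77.8, 94.7]), (0.29, [12.8, 44.0, 24.3, 87.9])]
1 flask [(0.65, [299.2, 167.2, 67.2, 71.3])]
1 nest_left_floor [(0.92, [375.8, 164.8, 397.3, 274.3])]
1 cabinet_drawer0_handle [(0.88, [374.4, 166.7, 398.2, 276.9])]
14.0
```

View pics/m3.png

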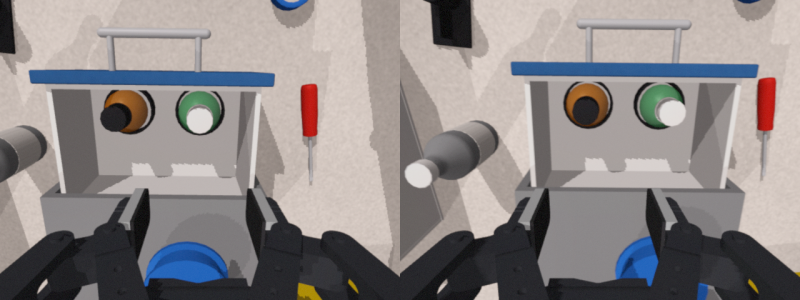

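The amber flask with the black cap stands in the right (-y) nest, cap at full-frame (184,189) in d0 and (297,176) in d1. The green one with the white cap is in the left nest. Now I fit the cap.

```bash
python3 - <<'E'
from h import *
ims=[cv2.imread(f"pics/d{i}.png") for i in range(2)]
Cs=[cam("wrist",np.load(f"pics/d{i}.npy")) for i in range(2)]
th=np.linspace(0,2*np.pi,90)
def sil(C,v):
    c=np.c_[v[0]+.017*np.cos(th),v[1]+.017*np.sin(th)]
    P=np.r_[np.c_[c,np.full(90,v[2])],np.c_[c,np.full(90,v[2]-.026)]]
    return cv2.convexHull(proj(C,P).astype(np.float32))[:,0]
seeds=[(184,189),(297,176)];H=[]
for im,sd in zip(ims,seeds):
    g=im.max(2); m=(g<52).astype(np.uint8); m=cv2.morphologyEx(m,cv2.MORPH_OPEN,cv2.getStructuringElement(2,(9,9)))
    n,l,st,_=cv2.connectedComponentsWithStats(m); k=l[sd[1],sd[0]]; print(k,st[k])
    c,_=cv2.findContours((l==k).astype(np.uint8),0,1); H.append(max(c,key=len)[:,0].astype(float))
def res(v): return np.concatenate([np.linalg.norm(h[:,None]-sil(C,v)[None],axis=2).min(1) for C,h in zip(Cs,H)])
def dres(v):
    out=[]
    for C,h in zip(Cs,H):
        s=sil(C,v).reshape(-1,1,2); out+= [cv2.pointPolygonTest(s,tuple(map(float,p)),True) for p in h]
    return np.array(out)
s=least_squares(dres,[.5377,-.295,.135],loss="soft_l1",diff_step=1e-3)
print(s.x,np.abs(dres(s.x)).mean())
tiles=[]
for im,C,sd in zip(ims,Cs,seeds):
    im=cv2.resize(im[sd[1]-60:sd[1]+60,sd[0]-60:sd[0]+60],(400,400),interpolation=cv2.INTER_CUBIC)
    p=((sil(C,s.x)-np.array(sd)+60)*400/120).astype(np.int32); cv2.polylines(im,[p.reshape(-1,1,2)],True,(0,255,0),1); tiles.append(im)
cv2.imwrite("pics/m4.png",np.hstack(tiles))
# opened handle check, bar ends in d0 (x1.6)
print([at_z(Cs[0],(a*1.6,b*1.6),.123).round(4) for a,b in [(99,34),(209,34)]])
E
```

```text
2 [ 161  165   49   45 1674]
2 [ 277  154   41   46 1461]
[ 0.53624944 -0.29687455  0.11306771] 1.0252145938407498
[array([ 0.4363, -0.2917,  0.123 ]), array([ 0.4498, -0.1663,  0.123 ])]
```

View pics/m4.png

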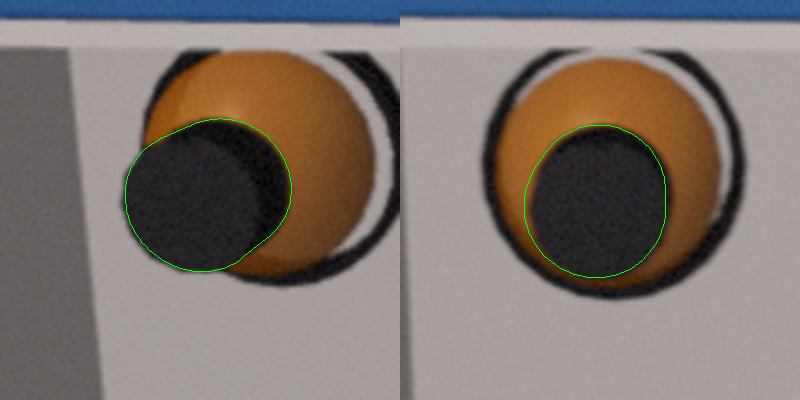

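```bash
python3 - <<'E'
from h import *
Cs=[cam("wrist",np.load(f"pics/d{i}.npy")) for i in range(2)]
a,b=(181.6,189.9),(297,178.4)
P=tri([(Cs[0],a),(Cs[1],b)]); print(P,proj(Cs[0],P)-a,proj(Cs[1],P)-b)
# disc widths in px (tile1 ~134 wide*.3, tile2 ~140*.3) -> depth
for C,w in zip(Cs,(40.0,41.5)):
    o,d=ray(C,(0,0)); print("z from size",o[2]-C[0][0,0]*.034/w)
# front top corners: d0 panel (30,71)-(274,74) are 280 mm wide
for z in (.14,.155,.16):
    p,q=at_z(Cs[0],(48,113),z),at_z(Cs[0],(438,118),z); print(z,np.linalg.norm(p-q))
E
```

```text
[ 0.53512564 -0.29520128  0.12075055] [[0.02065945 0.14484752]] [[-0.01553163 -0.14657781]]
z from size 0.09081255393089188
z from size 0.10399332576026521
0.14 0.27555955134177224
0.155 0.262440250411199
0.16 0.25806715010100784
```

```bash
python3 - <<'E'
from h import *
g=np.array([.5358,-.2958,.105])
robot.line_to(g+[0,0,.09],velocity=.15); print(robot.current_contact_force())
r=robot.line_to(g,velocity=.08,f_stop=6); print(r,robot.current_tool_pos(),robot.current_contact_force())
if not r:
    fingers.gripper_to(0,force=60); print(robot.current_finger_gap(),robot.current_gripper_force(),robot.current_contact_force())
    robot.line_to(g+[0,0,.02],velocity=.05); robot.line_to(g+[0,0,.20],velocity=.12)
    print(robot.current_finger_gap(),robot.current_gripper_force(),robot.current_contact_force(),robot.current_tool_pos())
    snap("g0"); im=vision.grab_frame("side")
    a=[cv2.imread("pics/g0.png"),im[:,:,::-1]]
    cv2.imwrite("pics/m5.png",cv2.resize(np.hstack(a),(800,300),interpolation=cv2.INTER_AREA))
print(robot.current_time_s())
E
```

```text
[-0.11262818 -0.87497196  0.34977331]
False [ 0.53624326 -0.29616899  0.10572641] [0.82012949 0.01826796 0.29038344]
0.3777717592805798 59.438767433166504 [-0.37406103 -0.39026164  2.04190185]
0.38078291320745994 59.55085337162018 [ 0.49581102  0.41738887 -1.76240986] [ 0.53547653 -0.29549005  0.30405501]
18.9667
```

View pics/m5.png

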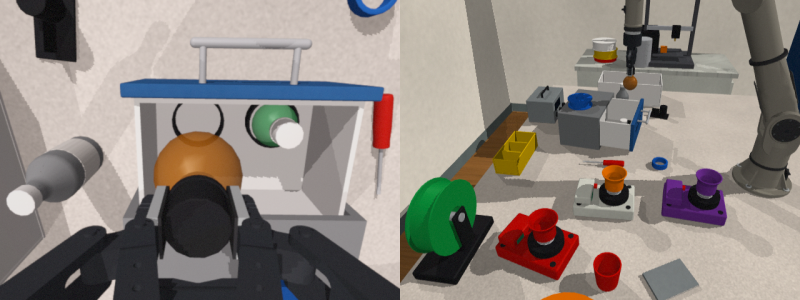

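The amber flask is in the gripper and upright, the green one still stands in its nest, and the drawer is open. Now I carry it over.

```bash
python3 - <<'E'
from h import *
R=np.array([.547,.2207])
robot.line_to([*R,.305],velocity=.15); robot.line_to([*R,.225],velocity=.1)
robot.pause(.3); f0=np.array(robot.current_contact_force()); print(f0,robot.current_tool_pos())
z=.225
while z>.176:
    z-=.002; robot.line_to([*R,z],velocity=.03); f=np.array(robot.current_contact_force())-f0
    if f[2]>1.5: print(round(z,4),np.array(robot.current_tool_pos()).round(4),f.round(1),round(robot.current_finger_gap(),3))
    if f[2]>17 or np.hypot(f[0],f[1])>10: break
print(robot.current_time_s())
snap("s0"); a=[cv2.imread("pics/s0.png"),vision.grab_frame("side")[:,:,::-1][200:380,230:470]]
cv2.imwrite("pics/m6.png",np.hstack([cv2.resize(a[0],(400,300)),cv2.resize(a[1],(400,300))]))
E
```

```text
[-0.48786071  0.44755777 -2.06858894] [0.54726815 0.22076335 0.22550033]
0.197 [0.5477 0.2203 0.198 ] [ 1.  -1.4  5.6] 0.381
0.195 [0.5477 0.2204 0.1957] [ 1.1 -2.8  7.2] 0.375
0.193 [0.5477 0.2204 0.1938] [ 0.6 -2.7  8.4] 0.377
0.191 [0.5478 0.2204 0.192 ] [ 0.9 -2.2  9.1] 0.384
0.189 [0.5478 0.2203 0.1903] [ 0.2 -1.5 10.9] 0.378
0.187 [0.5479 0.2203 0.1886] [-0.5 -2.7 10.9] 0.381
0.185 [0.5479 0.2203 0.1869] [ 0.2 -3.3 12.4] 0.382
0.183 [0.5479 0.2204 0.1851] [-0.4 -4.  13.1] 0.382
0.181 [0.548  0.2203 0.1834] [-0.7 -3.  14.6] 0.38
0.179 [0.5481 0.2203 0.1827] [-3.8 -3.4 18.1] 0.38
29.5583
```

View pics/m6.png

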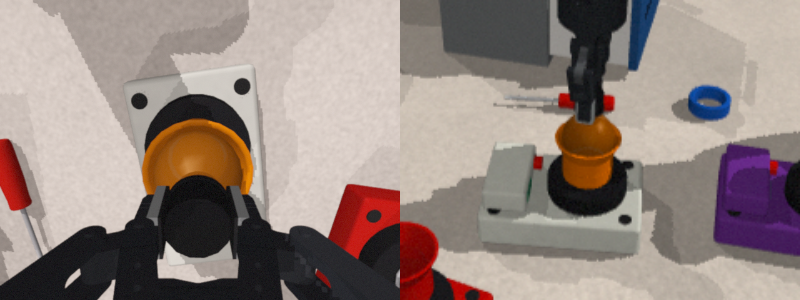

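The flask is seated and the ring has bottomed out: about 15.5 mm of travel, then the force steps up. I add a little margin, check that it holds, and hand in.

```bash
python3 - <<'E'
from h import *
f0=np.array([-.49,.45,-2.07])
for z in (.177,.175):
    robot.line_to([.547,.2207,z],velocity=.03); f=np.array(robot.current_contact_force())-f0; print(z,robot.current_tool_pos(),f.round(1))
    if f[2]>22: break
robot.pause(1); print(robot.current_tool_pos(),np.array(robot.current_contact_force())-f0,robot.current_finger_gap(),robot.current_eef_rot(),robot.current_time_s())
if f[2]>18: print(workorder.close_job())
E
```

```text
0.177 [0.54834072 0.22028484 0.18252899] [-5.7 -3.3 26.4]
[0.54832357 0.22028841 0.18249945] [-3.75710892 -4.78687081 25.7297145 ] 0.3806249351118069 [179.86087041   0.24882188 173.97542526] 30.9083
the job is handed in; nothing more can be done
None
```

The drawer is pulled out to its stop, and the amber flask is held in the orange ring, pressed fully down at about 26 N. The job was handed in at about 31 s with the green flask still in its nest.

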